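# Squeeze a two-part plaster mould shut in the ratchet clamp and free it again

### The job

Close the two halves of the plaster mould with the ratchet clamp: pump its long lever with full strokes, letting it spring back each time, until the lever turns clearly stiff and the clamp by itself grips the closed mould firmly, but do not overtighten it, plaster cracks. Then hold the release key down until the jaw has sprung all the way back, and leave the mould standing closed against the end stop. The plaster is still damp, so do not touch the halves yourself, and leave the little pot, the weight and the tile where they are.

Things in the scene. Friction and masses are not known exactly. Their poses are not given: they have to be found in the camera images.
- clamp: ratchet bar clamp on a pale wooden bed 345 x 100 x 12 mm fixed to the table. Origin on the table under the front of the sprung 44 mm pressure pad, jaw home. x runs along the bar from the pump lever to the end stop, z up, y left of x: bed x -175 to +170, y +-50 mm. A 16 mm steel bar with a rack lies at height 38 mm; two grey cheeks 110 mm high at x -105 carry the lever
- pump_lever (a joint): angle of the pump lever: 0 at rest (handle up), 0.52 fully down; springs back. Turns about a level pin along y at clamp x -105, z +90 mm. Each stroke past 0.42 and back below 0.03 moves the jaw on by one click, 8 mm. At its pad it takes 3 to 5 N while the jaw runs free, about 8 N at the bottom of the stroke when the mould is just gripped firmly, 4 N more per further click; over 18 N is too tight
- pump_pad (a point): centre of the top of the black rubber pad, 50 mm long and 34 mm wide, on the end of the pump lever; at rest at about clamp x -195, y 0, z +122 mm and sloping down towards the lever's pin at 0.28 rad; it sinks 45 mm over a full stroke. Press it from above
- release_key (a joint): angle of the release key, a rocker across the bar: 0 at rest, 0.28 fully pressed, turning about a pin along the clamp's x axis at clamp y -30, z +54 mm. It springs back and nods at each click. Above 0.18 it lets the jaw go, as long as it is held and the pump lever is up
- release_pad (a point): centre of the top of the black rubber thumb pad, 30 x 26 mm, on the end of the release key, beside the bar at about clamp x -57, y -66, z +61 mm; it sinks 10 mm when fully pressed, which takes 5 to 8 N
- jaw (a joint): travel of the jaw (bar with pressure pad) from its home towards the end stop, m: 0 home, 0.066 at most. The ratchet holds it; a return spring draws it home within a second when the release key is held down
- end_stop: dark steel end stop fixed on the bed, 84 mm wide, 52 mm high. Origin on the bed (12 mm above the table) under its upright face, which looks along -x to the jaw; axes as the clamp's
- mould_near: loose half of the plaster mould next to the jaw, a white block 42 (x) x 76 (y) x 60 (z) mm, 0.35 kg, standing on the bed; its mating face with two small keys and half of the pouring hole looks to +x. Origin at the centre of its underside; axes as the clamp's
- mould_far: loose half of the plaster mould next to the end stop, same size; its mating face looks to -x, its flat back to the end stop. Origin at the centre of its underside, axes as the clamp's. Closed, the two origins are 42 mm apart, and the far origin is 21 mm from the end stop's face
- small_jar: bystander: small sand-coloured pot with a narrow neck, 52 mm wide, 70 mm high, standing on the table beyond the clamp; origin at the centre of its underside
- brass_weight: bystander: brass weight, 36 mm wide, 34 mm high, standing on the table on the robot's side of the clamp; origin at the centre of its underside
- glaze_tile: bystander: square grey-green tile 50 x 50 x 8 mm lying on the robot's side of the clamp; origin at the centre of its underside
There are look-alikes about, which are no part of the job. What is shaped like the mould_near but turquoise is not meant.

How it is judged (in metres and radians):
On the way:
1. with the lever back up, the ratchet alone holds the closed mould firmly (at least 5 N) against the end stop (contact force between end_stop and mould_far above 5 N and value of joint pump_lever below 0.05 rad and x of mould_near in the frame of mould_far above -0.044 m), for 0.2 s.
At the end, for the whole second after the job is handed in: the jaw is home (within 3 mm), lever and release key are up again (within 0.05 rad), and the mould stands upright and still on the bed, its halves closed face to face (gap under 2 mm, within 5 mm sideways and 0.06 rad) and its back within 2.5 mm of the end stop (value of joint jaw below 0.003 m and value of joint each of pump_lever, release_key below 0.05 rad and x of mould_near in the frame of mould_far above -0.044 m and y of mould_near in the frame of mould_far between -0.005 and 0.005 m and angle between the x axis of mould_near and the x axis of mould_far, either way round below 0.06 rad and x of mould_far in the frame of end_stop above -0.0235 m and angle between each of mould_near, mould_far's own z axis and vertical below 0.08 rad and linear speed of each of mould_near, mould_far below 0.01 m/s); the robot touches nothing.
It fails at once if the mould is overtightened (more than 50 N) (contact force between end_stop and mould_far above 50 N).
It fails at once if the robot touches the damp mould (more than 1 N) (contact force between any of the fingers, the arm and mould_near above 1 N or contact force between any of the fingers, the arm and mould_far above 1 N).
It fails at once if the little pot, the weight or the tile is moved by more than 20 mm (distance of any of small_jar, brass_weight, glaze_tile from where it was at the start of the episode above 0.02 m).
It also fails if it takes over 48 s, if anything falls off the work surface, if the arm or the gripper's body presses on something with over 40 N, if the wrist force passes 120 N, or if a joint passes its speed limit or range.

### The arm

A 6-joint arm with a two-finger parallel gripper is mounted at the origin on a cart in front of the work surface, level with it; the furniture and walls round the work are solid. World frame = base frame: x ahead of the robot, y to its left, z up, the work surface at z = 0. Lengths are in mm, angles in rad, forces in N, time in s.
With the tool pointing down it reaches from about 400 to 925 mm from the base axis. Payload 12.5 kg.
Tool frame: the origin (TCP) lies between the finger pads; the fingertips stand 19 mm ahead of it and the grasp point (between the pads) is the TCP (env.nose_length is the distance from the TCP to the fingertips, in mm); z points along the fingers, y is the line along which they close (so a half turn about z gives the same grasp; the last joint's range is limited). The gripper opens to 95 mm and grips with 3 to 60 N. Pads are 20 mm wide; open, the fingers measure 119 mm over their backs; the gripper's body (75 mm by 180 mm) begins 59 mm behind the grasp point.
Start: joints at [1.1, 0.491, 1.559, -0, 1.092, -0.106], TCP at [222.96, 583.895, 233.661] pointing down, gripper open.
Joint ranges: [-3.1, 3.1], [-0.84, 2.19], [0.05, 2.79], [-1.13, 4.28], [0.06, 2.93], [-2.69, 2.69]. Speed limits (rad/s): [2.22, 2.22, 2.79, 3.14, 3.14, 3.14].

### API

Orientations are given as [roll, pitch, yaw] about the fixed x, y, z axes, in that order (R = Rz(yaw) Ry(pitch) Rx(roll)).
In Python, from cell import env gives the robot as it stands. The module is installed in compiled form; this text tells all that it offers.
- The arm moves only by the tool drive_tool, never from a script. Its argument "rows" is a list that holds one entry, the list of rows, each a list of 7 numbers: the shift along the tool's x, y, z scaled (see below), then the turn, a rotation vector about the tool's x, y, z scaled (see below), then the opening, from 0 (shut) to 1 (fully open). In form: [[[tx, ty, tz, ax, ay, az, jaw], ...]]. A call has 1 to 5 rows; each row shifts and turns the commanded pose from where the row before left it, along the tool's axes as they then stand; what a row does not reach is not made up. The controller multiplies each number of a shift by 250 mm and each number of a turn by 180 degrees. A row lasts 1/8 s, in which the tool goes at most 62.5 mm and 10.7 degrees, less where a joint would pass 70% of its speed; a pose out of reach is approached as far as the arm can. A call with a number of a shift or a turn outside -1 to 1 is refused whole. A call with a gripper value outside its range is refused whole. The fingers move at their own pace and stop on an object; the grip force is fixed at half the most. Time passes only in rows, so rows that do not move let the fingers close. It gives the time, the measured TCP pose, the force, the opening and the grip force at its end, in the units of the state.
- env.state(): the state, without advancing time (a new reading comes with each control period).
- env.read_camera(name): name is "side" or "top"; returns a dict with "color" (384x512x3 uint8, blue, green, red), "camera_matrix" (3x3 intrinsics, pixels), "pose" (4x4, takes a point from camera to world coordinates). Camera axes: x right, y up, looking along -z (the intrinsics and any distortion apply to the point x, -y, -z); pixel columns grow to the right and rows downward; lengths in mm; the calibration is good to about 2 mm. A picture is of the moment at which its call begins. There is no depth.
- env.job_done(): hands the job in; it is judged then, once.
Trained networks look in a picture, given as the dict that the camera call returned (one of the last four; its "shot" number tells which), for a name from the list of things; names that differ only in an ending like _2 or _b are one class to them, and where a whole thing is asked for, a point or a joint stands for the part that bears it (a point fixed in the world has none). Each returns a list of dicts, best first, with "score" (0 to 1); they miss things now and then, are a little off and sometimes report something else, mostly with a low value. They report only what shows in the picture. A call takes as long as a camera call. They do not tell look-alikes from the thing itself.
- env.search_frame(name, picture): "at" ([x, y, z] in mm, in the coordinates of the camera as it stood for that picture, good to about 4 mm: the middle of the surface that is visible of it).
- env.place_of(name, picture): "at" ([x, y, z] in mm, in the coordinates of the camera as it stood for that picture, good to about 4 mm: a listed point, or the origin of a listed thing).
The state is a dict: "t": time; "joints": joint angles; "qvel": joint speeds; "tau": joint torques, N m; "eef_pos": TCP position; "tcp_rot": TCP orientation; "ft_force": force on the tool from outside, world axes, zero at the start; "moment": the same for the moment, N m; "opening": opening from 0.0 (shut) to 1.0 (fully open); "grip_force": force on a finger pad.
Only numpy, scipy, OpenCV 4.12 (cv2) and the standard library are available. Lean on these libraries where they do the work, as an engineer would, in place of code of your own. Each camera call takes 0.05 s, during which the arm holds its last target. There are 200 camera calls.

## Working session

There is one attempt and no reset: what is moved stays moved. The work goes in short steps, Python scripts to look and compute and a tool call to move; the robot and the scene stay as the last step left them, time stands still between calls to the robot, and variables do not carry over. Pictures are saved under pics/ and viewed, at most 10 in all, crops included, and the job is handed in when it is done.

Besides the shell and the picture viewer there is one more tool, called as name([rows], argument=value, ...), one row to a line, values as JSON. drive_tool: Moves the arm, as the interface text tells. Its arguments: {"type":"object","properties":{"rows":{"type":"array","items":{"type":"array","items":{"type":"array","items":{"type":"number","minimum":-1,"maximum":1}}}}},"required":["rows"]}

```bash
mkdir -p pics
cat > h.py <<'E'
import numpy as np,cv2
from cell import env
def w(p,at): 
    T=np.array(p["pose"]); return (T@np.r_[at,1])[:3]
def px(p,X):
    T=np.linalg.inv(np.array(p["pose"])); c=T@np.r_[X,1]; K=np.array(p["camera_matrix"]); q=K@np.array([c[0],-c[1],-c[2]]); return q[:2]/q[2]
E
python3 - <<'E'
from h import *
s=env.state(); print(s)
for c in ("top","side"):
    p=env.read_camera(c); cv2.imwrite(f"pics/{c}0.png",p["color"])
    print(c,np.round(np.array(p["pose"])[:3,3]))
    for n in "clamp pump_pad release_pad end_stop mould_near mould_far small_jar brass_weight glaze_tile".split():
        for d in env.place_of(n,p)[:2]:
            X=w(p,d["at"]); print(n,round(d["score"],2),X.round(),px(p,X).round())
E
```

```text
{'t': 0.0, 'joints': array([ 1.10040752e+00,  4.91566978e-01,  1.55949866e+00, -2.68482684e-05,
        1.09171277e+00, -1.05608075e-01]), 'qvel': array([ 1.24441380e-03, -4.81864123e-04, -6.45958190e-06,  1.84053505e-03,
        6.78213802e-04, -8.66154904e-04]), 'tau': array([-3.12435359e-04, -6.12643862e+01, -2.58193284e+01,  6.92458847e-02,
        4.81207995e-02, -6.77291882e-05]), 'eef_pos': array([222.84046235, 583.65623924, 233.04018791]), 'tcp_rot': array([-3.14041099e+00, -1.01314667e-04,  2.77682425e+00]), 'ft_force': array([ 0.32193989, -0.421391  ,  0.61382062]), 'moment': array([ 0.0148387 , -0.00641327, -0.01186545]), 'grip_force': 0.0, 'opening': 0.9950692819811656}
top [ 486.   45. 1050.]
clamp 0.94 [560. -10.  -4.] [290. 187.]
pump_pad 0.75 [508. 178. 122.] [194. 208.]
release_pad 0.9 [485.  26.  62.] [273. 222.]
end_stop 0.74 [592. -96.  12.] [332. 173.]
end_stop 0.67 [ 595. -115.   11.] [340. 172.]
mould_near 0.75 [372.   7.   2.] [280. 276.]
mould_near 0.65 [575. -34.  13.] [302. 180.]
mould_far 0.97 [586. -96.  12.] [332. 176.]
mould_far 0.59 [578. -34.  11.] [302. 179.]
small_jar 0.86 [662.  56.  -1.] [261. 139.]
small_jar 0.4 [ 503. -204.   -0.] [381. 216.]
brass_weight 0.74 [ 496. -109.   -1.] [336. 218.]
glaze_tile 0.69 [ 500. -201.   -2.] [380. 218.]
side [514. 999. 650.]
clamp 0.65 [480.  31.  61.] [270. 216.]
clamp 0.62 [565.  -7.   1.] [234. 229.]
pump_pad 0.79 [513. 184. 121.] [256. 230.]
release_pad 0.44 [482.  30.  60.] [269. 216.]
mould_near 0.63 [578. -36.  11.] [229. 219.]
mould_near 0.58 [378.   6.  -2.] [313. 232.]
mould_far 0.78 [586. -86.  10.] [227. 209.]
small_jar 0.74 [661.  62.   3.] [191. 246.]
brass_weight 0.69 [ 496. -112.    0.] [262. 207.]
glaze_tile 0.78 [ 501. -199.   -1.] [260. 191.]
```

View pics/top0.png

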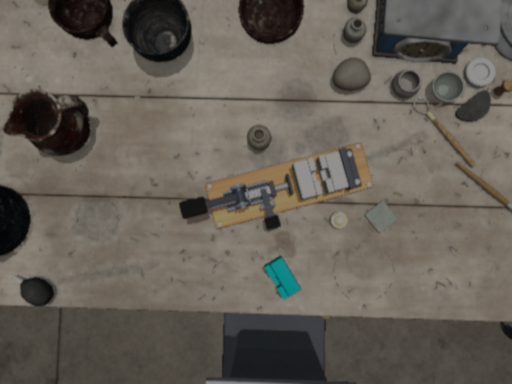

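View pics/side0.png

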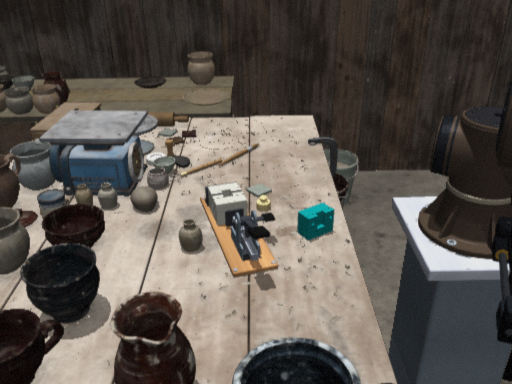

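The top view shows the lever pad at (194,208) and the release pad at (273,222). The two white mould halves are at about (305,178) and (335,170), and there is only one clamp. The turquoise block at (282,277) is the look-alike and stays untouched. The fit of the measured points gives a clamp yaw of about -74.7°, and the pads match their stated heights (122 and 61 mm). I'll move above the lever pad with the gripper shut.

drive_tool([
  [[-0.183, -0.122, 0, 0, 0, 0, 0], [-0.183, -0.122, 0, 0, 0, 0, 0], [-0.183, -0.122, 0, 0, 0, 0, 0], [-0.183, -0.122, 0, 0, 0, 0, 0], [-0.183, -0.122, 0, 0, 0, 0, 0]],
])

```text
t: 1.62
eef_pos: [383.1, 358.4, 233.8]
tcp_rot: [3.141, 0.0, 2.777]
ft_force: [0.8, 0.5, -0.4]
opening: 0.527
grip_force: 0.0
```

drive_tool([
  [[-0.183, -0.122, 0, 0, 0, 0, 0], [-0.183, -0.122, 0, 0, 0, 0, 0], [-0.183, -0.122, 0, 0, 0, 0, 0], [-0.183, -0.122, 0.1, 0, 0, 0, 0], [0, 0, 0.1, 0, 0, 0, 0]],
])

```text
t: 2.25
eef_pos: [511.7, 177.8, 183.1]
tcp_rot: [3.141, 0.001, 2.773]
ft_force: [-0.6, -0.5, -0.9]
opening: 0.026
grip_force: 0.0
```

```bash
cat >> h.py <<'E'
from scipy.spatial.transform import Rotation as Ro
def go(X):
    s=env.state(); R=Ro.from_euler('xyz',s["tcp_rot"]).as_matrix()
    return (R.T@(np.array(X)-s["eef_pos"])/250).round(3)
E
python3 - <<'E'
from h import *
print(env.state()["eef_pos"],env.state()["ft_force"], env.state()["tcp_rot"])
p=env.read_camera("side"); cv2.imwrite("pics/s1.png",cv2.resize(p["color"][150:300,170:345],None,fx=4,fy=4,interpolation=cv2.INTER_CUBIC))
for c in("top","side"):
    p=env.read_camera(c)
    for n in ("pump_pad","release_pad","clamp","mould_near","mould_far","end_stop"):
        for d in env.place_of(n,p)[:2]: print(c,n,round(d["score"],2),w(p,d["at"]).round(1))
print("to pad hover",go([510,181,156]))
E
```

```text
[511.65495196 177.78666645 183.11043174] [-0.5509712  -0.50339803 -0.87948755] [3.14096347e+00 1.34241967e-03 2.77273801e+00]
top clamp 0.69 [559.9 -10.6  -4.3]
top mould_near 0.87 [377.8   5.7   1.4]
top mould_near 0.71 [579.2 -35.6  11.1]
top mould_far 0.56 [592.8 -95.9  14.3]
top end_stop 0.78 [ 594.9 -116.2   14.7]
side pump_pad 0.9 [512.4 182.5 117.3]
side pump_pad 0.24 [585.9 -88.   10.5]
side release_pad 0.7 [479.3  26.8  59.4]
side clamp 0.63 [ 5.641e+02 -7.800e+00 -3.000e-01]
side mould_near 0.83 [580.4 -37.4  11.5]
side mould_near 0.58 [380.9   5.1  -1.5]
side mould_far 0.64 [588.6 -88.2  11.6]
to pad hover [-0.001  0.002  0.111]
```

View pics/s1.png

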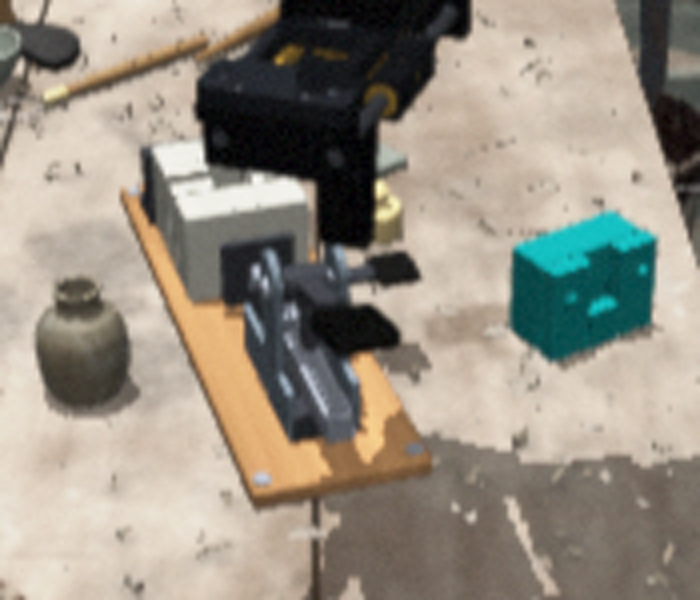

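The fingers are over the lever pad at crop (345,240) and (355,325), and both halves stand white on the bed. First stroke, stopping at the bottom to read the force.

drive_tool([
  [[0, 0, 0.12, 0, 0, 0, 0], [0, 0, 0.06, 0, 0, 0, 0], [0, 0, 0.06, 0, 0, 0, 0], [0, 0, 0.06, 0, 0, 0, 0], [0, 0, 0.02, 0, 0, 0, 0]],
])

```text
t: 3.62
eef_pos: [509.8, 180.6, 103.0]
tcp_rot: [-3.142, -0.0, 2.777]
ft_force: [0.1, 1.3, 4.5]
opening: 0.0
grip_force: 2.1
```

drive_tool([
  [[0, 0, 0, 0, 0, 0, 0], [0, 0, 0.008, 0, 0, 0, 0]],
])

```text
t: 3.88
eef_pos: [509.9, 180.6, 102.1]
tcp_rot: [3.141, 0.001, 2.777]
ft_force: [-0.0, 1.1, 4.2]
opening: 0.002
grip_force: 2.2
```

Run:
```python
from h import *
s=env.state();print(s["eef_pos"],s["ft_force"],go([511,180,160]))
p=env.read_camera("side"); 
for n in ("pump_pad","mould_near","mould_far"):
        for d in env.place_of(n,p)[:2]: print(n,round(d["score"],2),w(p,d["at"]).round(1))
cv2.imwrite("pics/s2.png",cv2.resize(p["color"][150:300,170:345],None,fx=4,fy=4,interpolation=cv2.INTER_CUBIC))
```

```text
[509.8933122  180.59399463 102.10982922] [-0.01628914  1.05570753  4.16258644] [-0.005 -0.001 -0.232]
pump_pad 0.54 [511.1 188.9  80.9]
pump_pad 0.29 [662.1  62.3   3.6]
mould_near 0.96 [380.2   7.6  -1.6]
mould_near 0.59 [576.3 -35.5  10.8]
mould_far 0.67 [582.1 -84.3   9.4]
```

View pics/s2.png

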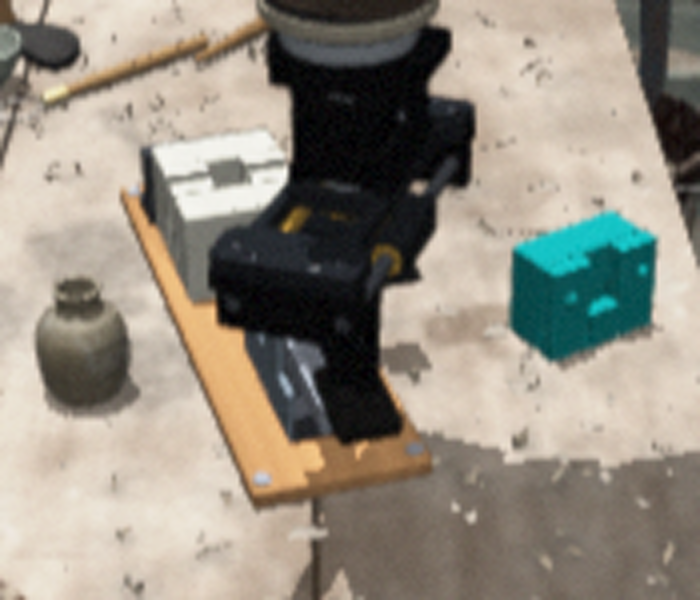

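The lever is pressed to crop (365,410) with 4 N on it, so the jaw is running free. I'll let it spring back and make the second stroke.

drive_tool([
  [[0, 0, -0.11, 0, 0, 0, 0], [0, 0, -0.11, 0, 0, 0, 0], [0, 0, 0, 0, 0, 0, 0], [0, 0, 0, 0, 0, 0, 0]],
])

```text
t: 4.58
eef_pos: [509.3, 180.4, 155.9]
tcp_rot: [-3.141, -0.001, 2.777]
ft_force: [0.1, 1.1, 0.7]
opening: 0.007
grip_force: 0.0
```

drive_tool([
  [[0, 0, 0.08, 0, 0, 0, 0], [0, 0, 0.06, 0, 0, 0, 0], [0, 0, 0.06, 0, 0, 0, 0], [0, 0, 0.025, 0, 0, 0, 0], [0, 0, 0, 0, 0, 0, 0]],
])

```text
t: 5.2
eef_pos: [509.6, 180.4, 99.9]
tcp_rot: [-3.141, -0.001, 2.777]
ft_force: [-1.0, -0.1, 5.2]
opening: -0.0
grip_force: 2.5
```

drive_tool([
  [[0, 0, -0.11, 0, 0, 0, 0], [0, 0, -0.11, 0, 0, 0, 0], [0, 0, 0, 0, 0, 0, 0], [0, 0, 0, 0, 0, 0, 0]],
])

```text
t: 5.7
eef_pos: [509.3, 180.4, 154.7]
tcp_rot: [-3.141, -0.001, 2.777]
ft_force: [-0.7, -0.2, -0.1]
opening: 0.004
grip_force: 0.0
```

Run:
```python
from h import *
s=env.state();print(s["eef_pos"],s["ft_force"])
p=env.read_camera("side"); 
for n in ("pump_pad","mould_near","mould_far"):
        for d in env.place_of(n,p)[:2]: print(n,round(d["score"],2),w(p,d["at"]).round(1))
a=cv2.resize(p["color"][175:260,200:285],None,fx=4.6,fy=4.6,interpolation=cv2.INTER_CUBIC)
p=env.read_camera("top")
b=cv2.resize(p["color"][135:235,205:305+80],None,fx=3,fy=3,interpolation=cv2.INTER_CUBIC)[:, :540]
h=min(len(a),len(b)); im=np.hstack([cv2.resize(a,(250,250)),b[:250]]) ; cv2.imwrite("pics/s3.png",im)
```

```text
[509.30877265 180.42535224 154.73861057] [-0.68018173 -0.19138307 -0.06856347]
pump_pad 0.93 [512.9 183.2 121.4]
pump_pad 0.3 [661.8  61.9   4.8]
mould_near 0.82 [376.4   8.    0. ]
mould_near 0.75 [581.1 -44.7  10.4]
mould_far 0.73 [586.3 -88.4  10.9]
```

View pics/s3.png

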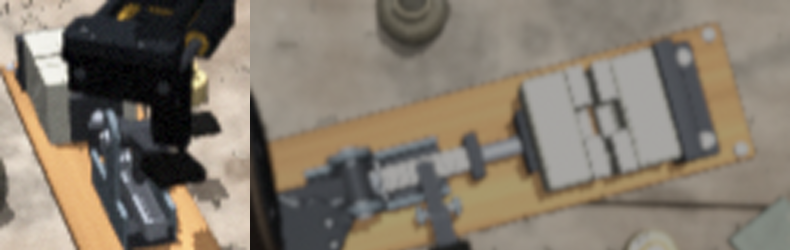

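The lever is back up and the jaw pad at crop (520,140) is pushing the near half. The gap between the halves at (600,115) is still a few mm wide, so I'll keep stroking and watch the force.

drive_tool([
  [[0, 0, 0.08, 0, 0, 0, 0], [0, 0, 0.06, 0, 0, 0, 0], [0, 0, 0.06, 0, 0, 0, 0], [0, 0, 0.02, 0, 0, 0, 0], [0, 0, 0, 0, 0, 0, 0]],
])

```text
t: 6.58
eef_pos: [509.8, 180.6, 100.2]
tcp_rot: [-3.141, -0.0, 2.777]
ft_force: [-0.2, 0.9, 5.5]
opening: 0.006
grip_force: 2.9
```

drive_tool([
  [[0, 0, -0.11, 0, 0, 0, 0], [0, 0, -0.11, 0, 0, 0, 0], [0, 0, 0, 0, 0, 0, 0], [0, 0, 0, 0, 0, 0, 0]],
])

```text
t: 7.08
eef_pos: [509.3, 180.4, 154.7]
tcp_rot: [-3.141, -0.001, 2.777]
ft_force: [0.4, -0.8, -0.1]
opening: 0.004
grip_force: 0.0
```

drive_tool([
  [[0, 0, 0.08, 0, 0, 0, 0], [0, 0, 0.06, 0, 0, 0, 0], [0, 0, 0.06, 0, 0, 0, 0], [0, 0, 0.02, 0, 0, 0, 0], [0, 0, 0, 0, 0, 0, 0]],
])

```text
t: 7.7
eef_pos: [509.5, 180.6, 99.6]
tcp_rot: [-3.141, -0.001, 2.777]
ft_force: [-2.6, 1.5, 9.0]
opening: 0.005
grip_force: 4.5
```

drive_tool([
  [[0, 0, 0, 0, 0, 0, 0]],
])

```text
t: 7.82
eef_pos: [509.5, 180.6, 99.9]
tcp_rot: [-3.141, -0.001, 2.777]
ft_force: [-2.6, 0.7, 10.0]
opening: 0.002
grip_force: 4.5
```

drive_tool([
  [[0, 0, -0.11, 0, 0, 0, 0], [0, 0, -0.11, 0, 0, 0, 0], [0, 0, 0, 0, 0, 0, 0], [0, 0, 0, 0, 0, 0, 0], [0, 0, 0, 0, 0, 0, 0]],
])

```text
t: 8.45
eef_pos: [509.3, 180.4, 154.1]
tcp_rot: [-3.141, -0.002, 2.777]
ft_force: [-0.1, -0.2, -0.6]
opening: 0.005
grip_force: 0.0
```

Run:
```python
from h import *
s=env.state();print(s["eef_pos"],s["ft_force"])
p=env.read_camera("side"); 
for n in ("pump_pad","mould_near","mould_far"):
        for d in env.place_of(n,p)[:2]: print(n,round(d["score"],2),w(p,d["at"]).round(1))
p=env.read_camera("top")
b=cv2.resize(p["color"][135:215,255:375],None,fx=6,fy=6,interpolation=cv2.INTER_CUBIC)
cv2.imwrite("pics/s4.png",b)
```

```text
[509.27485149 180.43390817 154.14219723] [-0.14993292 -0.15109296 -0.56879385]
pump_pad 0.65 [511.4 183.5 120.7]
mould_near 0.86 [381.    6.2   1.2]
mould_near 0.75 [582.7 -49.6  11.7]
```

View pics/s4.png

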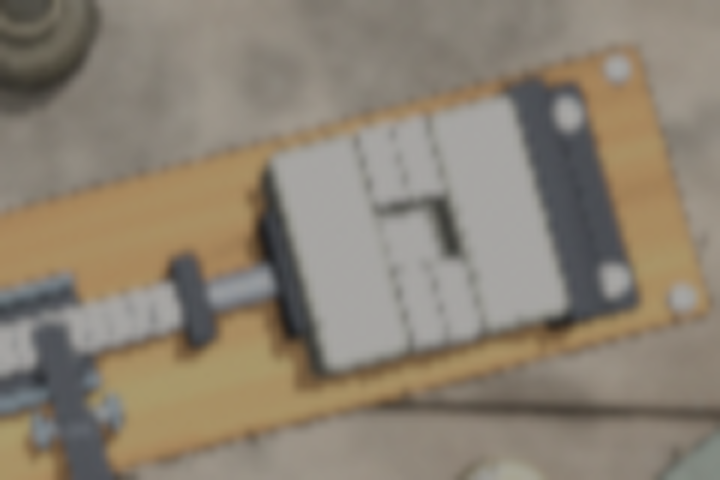

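The halves now look closed and seated against the end stop at (540,200), and the lever took 9.5 N at the bottom, against 5 N running free. To confirm the grip without adding a click, I'll press partway, staying short of 0.42 rad.

drive_tool([
  [[0, 0, 0.08, 0, 0, 0, 0], [0, 0, 0.06, 0, 0, 0, 0], [0, 0, 0.04, 0, 0, 0, 0], [0, 0, 0, 0, 0, 0, 0]],
])

```text
t: 9.2
eef_pos: [509.8, 181.3, 110.3]
tcp_rot: [3.141, -0.0, 2.777]
ft_force: [-3.3, 6.0, 10.5]
opening: 0.01
grip_force: 5.4
```

drive_tool([
  [[0, 0, 0, 0, 0, 0, 0]],
])

```text
t: 9.32
eef_pos: [509.8, 181.3, 110.8]
tcp_rot: [3.14, 0.0, 2.777]
ft_force: [-1.8, 6.3, 11.3]
opening: 0.003
grip_force: 5.4
```

drive_tool([
  [[0, 0, -0.11, 0, 0, 0, 0], [0, 0, -0.11, 0, 0, 0, 0], [0, 0, 0, 0, 0, 0, 0]],
])

```text
t: 9.7
eef_pos: [510.3, 180.7, 166.6]
tcp_rot: [3.14, 0.002, 2.777]
ft_force: [0.4, -1.1, -1.1]
opening: 0.005
grip_force: 0.0
```

The partial stroke already took 11 N, so the ratchet is gripping firmly and is inside the limit. No more pumping. Next is the release key.

Run:
```python
from h import *
for c in("top","side"):
    p=env.read_camera(c)
    for d in env.place_of("release_pad",p)[:1]: print(c,round(d["score"],2),w(p,d["at"]).round(1))
print(go([482.5,28,100]))
```

```text
top 0.89 [486.6  28.   61.7]
side 0.65 [479.   28.6  61.8]
[-0.118 -0.608  0.257]
```

drive_tool([
  [[-0.0295, -0.152, 0, 0, 0, 0, 0], [-0.0295, -0.152, 0, 0, 0, 0, 0], [-0.0295, -0.152, 0, 0, 0, 0, 0], [-0.0295, -0.152, 0.05, 0, 0, 0, 0], [0, 0, 0.15, 0, 0, 0, 0]],
])

```text
t: 10.52
eef_pos: [483.3, 26.0, 115.2]
tcp_rot: [3.141, 0.002, 2.774]
ft_force: [-0.5, -0.5, 0.4]
opening: 0.001
grip_force: 0.0
```

drive_tool([
  [[0, 0, 0.04, 0, 0, 0, 0], [0, 0, 0, 0, 0, 0, 0]],
])

```text
t: 10.78
eef_pos: [482.8, 28.4, 104.8]
tcp_rot: [-3.141, -0.002, 2.777]
ft_force: [0.2, -0.1, -1.1]
opening: 0.004
grip_force: 0.0
```

Run:
```python
from h import *
print(env.state()["eef_pos"],go([482.5,28,90]))
a=env.read_camera("side")["color"][175:265,200:290]; b=env.read_camera("top")["color"][160:250,225:315]
cv2.imwrite("pics/s5.png",cv2.resize(np.hstack([a,b]),None,fx=4.4,fy=4.4,interpolation=cv2.INTER_CUBIC))
```

```text
[482.82146724  28.35960602 104.83900754] [ 0.001 -0.002  0.059]
```

View pics/s5.png

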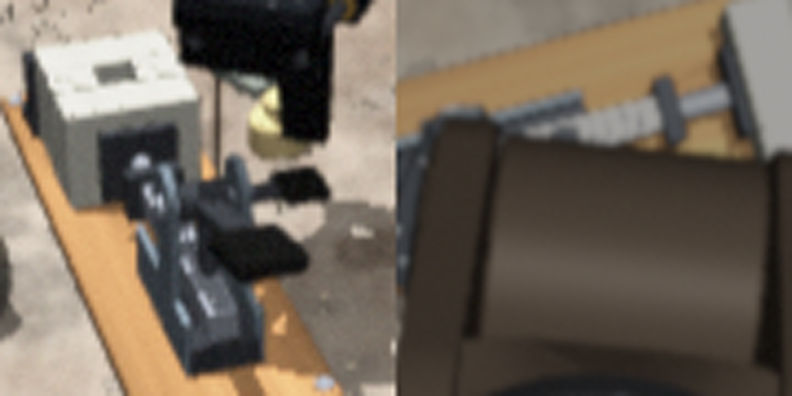

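The fingertip at crop (305,135) hangs right above the thumb pad at (300,185), and the mould looks closed. I'll press and hold.

drive_tool([
  [[0, 0, 0.08, 0, 0, 0, 0], [0, 0, 0.03, 0, 0, 0, 0], [0, 0, 0.016, 0, 0, 0, 0], [0, 0, 0, 0, 0, 0, 0]],
])

```text
t: 11.38
eef_pos: [482.8, 28.2, 74.2]
tcp_rot: [3.142, -0.0, 2.777]
ft_force: [-3.5, 1.3, 4.7]
opening: 0.005
grip_force: 2.5
```

drive_tool([
  [[0, 0, 0.008, 0, 0, 0, 0], [0, 0, 0, 0, 0, 0, 0], [0, 0, 0, 0, 0, 0, 0], [0, 0, 0, 0, 0, 0, 0]],
])

```text
t: 11.88
eef_pos: [482.9, 28.1, 71.9]
tcp_rot: [3.142, -0.0, 2.777]
ft_force: [-5.7, 2.5, 4.4]
opening: 0.002
grip_force: 3.1
```

drive_tool([
  [[0, 0, 0, 0, 0, 0, 0], [0, 0, 0, 0, 0, 0, 0], [0, 0, 0, 0, 0, 0, 0], [0, 0, 0, 0, 0, 0, 0], [0, 0, 0, 0, 0, 0, 0]],
])

```text
t: 12.5
eef_pos: [482.9, 28.1, 71.9]
tcp_rot: [3.142, -0.0, 2.777]
ft_force: [-4.0, 2.5, 6.0]
opening: 0.007
grip_force: 3.2
```

Run:
```python
from h import *
a=env.read_camera("side")["color"][175:265,200:290]; b=env.read_camera("top")["color"][140:230,260:350]
cv2.imwrite("pics/s6.png",cv2.resize(np.hstack([a,b]),None,fx=4.4,fy=4.4,interpolation=cv2.INTER_CUBIC))
```

```text
(no output)
```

View pics/s6.png

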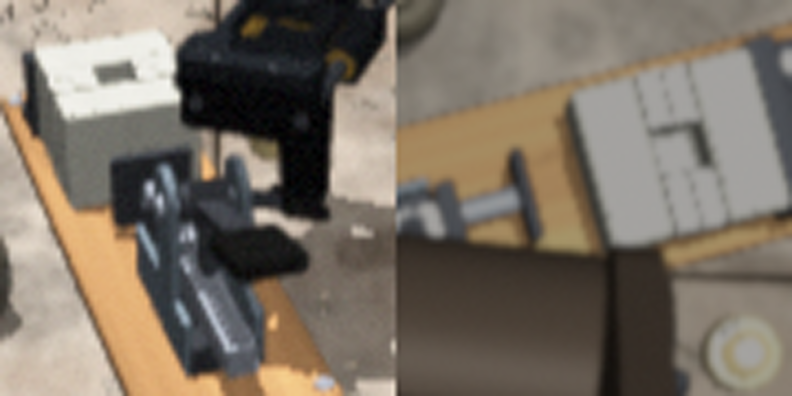

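The jaw pad is back at home (right crop (530,195), where the clamp origin projects), about 31 mm clear of the closed mould. I'll hold a little longer and then lift off.

drive_tool([
  [[0, 0, 0, 0, 0, 0, 0], [0, 0, 0, 0, 0, 0, 0], [0, 0, 0, 0, 0, 0, 0], [0, 0, 0, 0, 0, 0, 0]],
])

```text
t: 13.1
eef_pos: [482.9, 28.1, 71.9]
tcp_rot: [3.142, -0.0, 2.777]
ft_force: [-4.8, 2.4, 6.1]
opening: 0.004
grip_force: 3.2
```

drive_tool([
  [[0, 0, -0.06, 0, 0, 0, 0], [0, 0, -0.16, 0, 0, 0, 0], [0, 0, -0.2, 0, 0, 0, 0], [0, 0.2, -0.1, 0, 0, 0, 0], [0, 0.2, 0, 0, 0, 0, 0]],
])

```text
t: 13.72
eef_pos: [520.8, 122.3, 204.5]
tcp_rot: [3.139, 0.006, 2.775]
ft_force: [0.9, -0.6, 0.3]
opening: 0.005
grip_force: 0.0
```

drive_tool([
  [[0, 0.2, 0, 0, 0, 0, 0], [0, 0.2, 0, 0, 0, 0, 0], [0, 0, 0, 0, 0, 0, 0], [0, 0, 0, 0, 0, 0, 0]],
])

```text
t: 14.22
eef_pos: [554.4, 214.6, 201.6]
tcp_rot: [-3.142, 0.0, 2.777]
ft_force: [-0.2, 0.3, -0.2]
opening: 0.003
grip_force: 0.0
```

Run:
```python
from h import *
print(env.state()["eef_pos"])
a=env.read_camera("side")["color"][175:265,200:290]; b=env.read_camera("top")["color"][145:235,255:345]
cv2.imwrite("pics/s7.png",cv2.resize(np.hstack([a,b]),None,fx=4.4,fy=4.4,interpolation=cv2.INTER_CUBIC))
```

```text
[554.39462511 214.56339331 201.5895415 ]
```

View pics/s7.png

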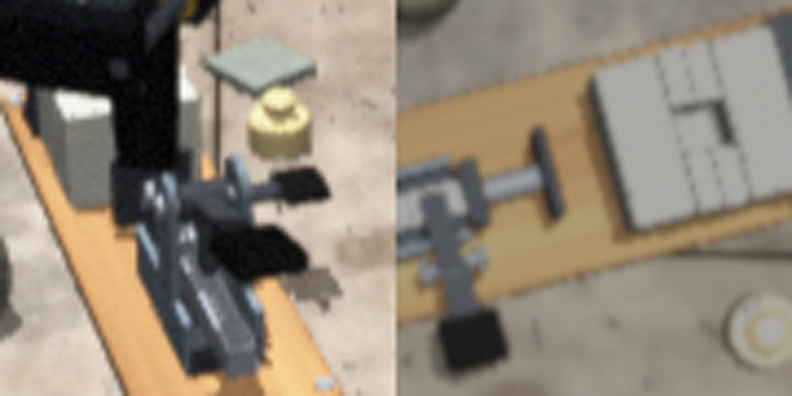

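The jaw is home, the lever and key are up, the mould is closed against the end stop, and the robot is clear. I'm handing the job in.

```bash
python3 -c "
from cell import env
print(env.job_done())"
```

```text
the job is handed in; nothing more can be done
None
```

I handed the job in at about 14 s. Four full strokes took the lever to about 9.5 N at the bottom of the last one, and a later part stroke read 11 N. The release key then brought the jaw home, and the last pictures show the mould closed against the end stop with lever and key up. The hand-in gave no verdict.

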